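Hold the guide rod through the sampler-lift stand

TASK

The sampler-lift stand on the bench is ready for its guide rod. First push the loose white foot carriage along its track until its end sits flush against the stand's column, which brings its bushing under the one in the stand's arm; then take the long guide rod (not the short one) out of the rack and thread it nose down through the arm's bushing and on into the carriage's bushing. Finish while still holding the rod upright there, its nose about halfway down the carriage's bore and clear of the base plate, so that a colleague can tighten the clamps, and leave everything else where it stands.

Things in the scene. Friction and masses are not known exactly. Their poses are not given: they have to be found in the camera images.
- stand: Fixed aluminium stand. Origin: on the table, straight below the arm's bushing; +x along the track towards the column, z up. Base plate x -200 to +85 mm, 100 mm wide, top 10 mm above the table. Two rails on it (inner faces y = +-29 mm, tops at 22 mm, from x = -170 mm) form the track. A level arm, 56 mm wide, 85 to 105 mm above the table, reaches from the column over the track to x = -25 mm.
- column_face (a point): Point on the column's flat face that the carriage must butt against, at x = +35 mm in the stand's frame, 30 mm above the table. The column is 40 x 56 mm and 105 mm high.
- upper_bush (a point): Centre of the upper mouth of the arm's bushing (105 mm above the table): a straight vertical through bore of 14 mm diameter, 20 mm long, with a thin brass rim.
- carriage: Loose white carriage (about 0.45 kg), 130 x 56 mm, 45 high, between the rails (1 mm play a side). Origin: on its underside, below its bushing; +x to the column, end face at x = +35 mm. Starts 30 to 55 mm short of flush; when flush its origin is below the arm's bushing. At its rear end (x -95 to -79 mm) an upright steel plate, 16 thick, 36 wide, 55 to 95 mm above the table: push or grip it.
- push_face (a point): Centre of the outer face (the one that looks away from the column) of the carriage's steel plate, 75 mm above the table.
- foot_bush (a point): Centre of the upper mouth of the carriage's bushing (55 mm above the table when it stands in the track): a straight vertical through bore of 14 mm diameter, 45 mm long, open down to the base plate.
- rod: Long guide rod (about 0.22 kg): steel shaft 12 mm in diameter, 135 mm long, with a tapered nose (6 mm across at the tip, full width 9 mm up), below a dark round head 22 mm in diameter, 44 mm high. Origin at the nose tip, z up along the rod. It hangs upright in one of the rack's two holes, head resting on the rack's top.
- rod_tip (a point): The rod's nose tip (its lower end).
- rod_grip (a point): Point on the rod's axis 159 mm above the tip, 24 mm above the head's shoulder and 20 mm below its top: where to grip the head.
- rack: Fixed grey rack like a small bridge, 150 mm long (x), 60 mm wide (y), top 145 mm above the table; its 14 mm thick top plate has two 15 mm holes at x = -40 and +40 mm. Origin: centre of its underside.
- short_rod: Leave it: short rod hanging in the rack's other hole, same head diameter (22 mm) but head only 20 mm and shaft 60 mm long. Origin at its tip.
- vial_jar: Leave it: pale jar with a white cap, 38 mm diameter, 60 mm high, beside the stand. Origin under its centre.
- wrench: Leave it: steel wrench, 140 mm, lying beside the stand on the robot's side.
- beaker: Leave it: glass beaker, 68 mm diameter, 85 mm high, to the left. Origin under its centre.
- tin: Leave it: small round pale tin, 52 mm diameter, 50 mm high, on the right of the rack. Origin under its centre.
Things that resemble listed ones, but are neither listed nor needed, are in the scene too. Of the things that look like the rod, the middle-sized one is meant.

How it is judged:
By the outcome, as a careful person would: the job done as asked, in the order asked, and still so for the second after the job is handed in, while the arm keeps its last pose, push and grip.
It also fails if it takes over 64 s, if anything falls off the work surface, if the arm or the gripper's body presses on something with over 40 N, if the wrist force passes 120 N, or if a joint passes its speed limit or range.

ROBOT

A 6-joint arm with a two-finger parallel gripper is mounted at the origin on the work surface. World frame = base frame: x ahead of the robot, y to its left, z up, the work surface at z = 0. Lengths are in m, angles in rad, forces in N, time in s.
With the tool pointing down it reaches from about 0.35 to 1 m from the base axis. Payload 7.1 kg.
Tool frame: the origin (TCP) lies at the very end of the fingers, on their centre line; the grasp point (between the pads) lies 19 mm behind it (robot.grip_depth is the z of the grasp point in the tool frame, in m); z points along the fingers, x is the direction in which the jaws open and shut, and the axes are right-handed (so a half turn about z gives the same grasp; the last joint's range is limited). The gripper opens to 85 mm and grips with 20 to 120 N. Pads are 22 mm wide; open, the fingers measure 114 mm over their backs; the gripper's body (76 mm by 85 mm) begins 54 mm behind the grasp point. The pads swing forward as they close: fully open they stand 13 mm farther back than shut.
Start: joints at [-1.218, 0.423, 1.63, -0, 1.089, -0.019], TCP at [0.227, -0.582, 0.231] pointing down, gripper open.
Joint ranges: [-3, 3], [-0.9, 2.11], [0.09, 2.58], [-1.31, 4.45], [0.11, 2.69], [-2.54, 2.54]. Speed limits (rad/s): [2.39, 2.39, 3.01, 3.14, 3.14, 3.14].

INTERFACE

Orientations are given as a 3x3 rotation matrix whose columns are the frame's x, y, z axes.
In Python, from cell import robot gives the robot as it stands.
- The arm moves only by the shell command python3 -m inch 'ROWS' [FORCE]. ROWS is text: rows parted by semicolons, each of 7 numbers parted by spaces: the turn, a rotation vector about the tool's x, y, z in rad, then the shift along the tool's x, y, z in cm, then the closure, from -1 (fully open) to 1 (shut). In form: wx wy wz dx dy dz gripper; .... A call has 1 to 5 rows; each row is the pose to reach, as a shift and turn from the pose commanded when the call began, along the tool's axes at that moment; what a row does not reach only later rows make up. A row lasts 1/12 s, in which the tool goes at most 41.7 mm and 7.16 degrees, less where a joint would pass 70% of its speed; a pose out of reach is approached as far as the arm can. A call with a gripper value outside its range is refused whole. The fingers move at their own pace and stop on an object; FORCE is the grip in N (left out, the last holds). Time passes only in rows, so rows that repeat a pose let the fingers close. It gives the time, the measured TCP pose, the force and the opening at its end, in the units of the state.
- robot.state(): the state, without advancing time (a new reading comes with each control period).
- robot.capture(name): name is "side" or "top"; returns a dict with "frame" (420x560x3 uint8, red, green, blue), "fx", "fy", "cx", "cy" (pixels), "position" and "orientation" of the camera in the world. Camera axes: x right, y down, z forward; pixel columns grow to the right and rows downward; lengths in m; the calibration is good to about 2 mm. A picture is of the moment at which its call begins. There is no depth.
- robot.finish_job(): hands the job in, once; it reports no verdict.
The state is a dict: "t": time; "qpos": joint angles; "joint_velocities": joint speeds; "joint_efforts": joint torques, N m; "eef_pos": TCP position; "tcp_rot": TCP orientation; "wrist_force": force on the tool from outside, world axes, zero at the start; "moment": the same for the moment, N m; "opening": finger opening in m.
Only numpy, scipy, OpenCV 4.12 (cv2) and the standard library are available. Lean on these libraries where they do the work, as an engineer would, in place of code of your own. Each camera call takes 0.05 s, during which the arm holds its last target. There are 200 camera calls.

## Working session

There is one attempt and no reset: what is moved stays moved. The work goes in short steps, Python scripts to look and compute and a shell command to move; the robot and the scene stay as the last step left them, time stands still between calls to the robot, and variables do not carry over. Pictures are saved under pics/ and viewed, about 8 in all and at most 12, crops included, and the job is handed in when it is done.

```bash
mkdir -p pics; ls; python3 - <<'E'
from cell import robot
import cv2,numpy as np
for n in("side","top"):
    c=robot.capture(n);cv2.imwrite(f"pics/{n}0.png",c["frame"][:,:,::-1])
    print(n,c["fx"],c["fy"],c["cx"],c["cy"],np.round(c["position"],4),np.round(c["orientation"],4).tolist())
s=robot.state();print(s["t"],s["tcp_rot"],s["eef_pos"],s["opening"],robot.grip_depth)
E
```

```text
pics
side 429.6213714895166 429.6213714895166 271.76423456988283 204.3782679147118 [ 0.4949 -0.6625  0.8335] [[0.9996, -0.0114, 0.0261], [-0.0263, -0.7222, 0.6911], [0.0109, -0.6915, -0.7223]]
top 405.18440299716434 405.18440299716434 284.5986165319859 203.20630324779404 [ 0.3552 -0.0248  1.0627] [[0.0433, -0.9776, 0.2062], [-0.9991, -0.0433, 0.0046], [0.0044, -0.2062, -0.9785]]
0.1 [[ 3.63278927e-01 -9.31680296e-01 -4.97828303e-04]
 [-9.31679367e-01 -3.63279268e-01  1.31577657e-03]
 [-1.40673381e-03 -1.41775430e-05 -9.99999010e-01]] [ 0.22689179 -0.58182916  0.23062664] 0.0854433993405283 -0.0187
```

View pics/side0.png

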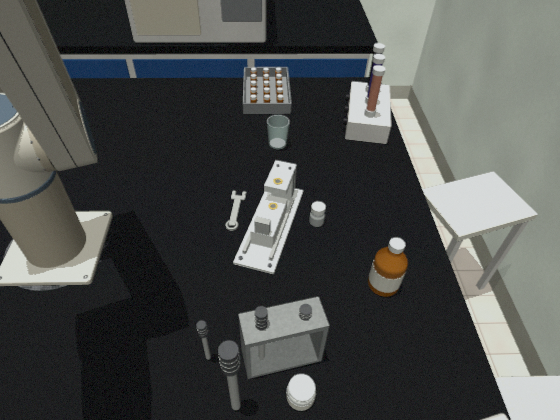

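View pics/top0.png

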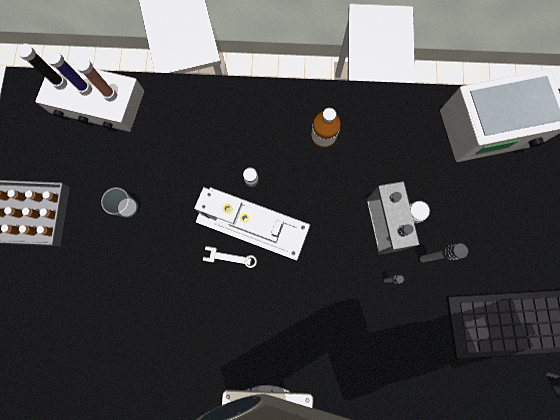

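```bash
cat > h.py <<'E'
from cell import robot
import cv2,numpy as np
def ray(c,uv):
    d=np.array([(uv[0]-c["cx"])/c["fx"],(uv[1]-c["cy"])/c["fy"],1.]);d=np.array(c["orientation"])@d
    return np.array(c["position"]),d/np.linalg.norm(d)
def plane(c,uv,z):
    p,d=ray(c,uv);return p+d*(z-p[2])/d[2]
def tri(c1,u1,c2,u2):
    A=np.zeros((3,3));b=np.zeros(3);R=[ray(c1,u1),ray(c2,u2)]
    for p,d in R:
        M=np.eye(3)-np.outer(d,d);A+=M;b+=M@p
    x=np.linalg.solve(A,b);return x,[np.linalg.norm((np.eye(3)-np.outer(d,d))@(x-p)) for p,d in R]
def proj(c,X):
    q=np.array(c["orientation"]).T@(np.array(X)-c["position"]);return np.array([c["fx"]*q[0]/q[2]+c["cx"],c["fy"]*q[1]/q[2]+c["cy"]])
def crop(c,x,y,w,h,k):
    return cv2.resize(np.ascontiguousarray(c["frame"][y:y+h,x:x+w,::-1]),None,fx=k,fy=k,interpolation=cv2.INTER_CUBIC)
def yellow(c,box):
    x,y,w,h=box;hsv=cv2.cvtColor(np.ascontiguousarray(c["frame"][y:y+h,x:x+w]),cv2.COLOR_RGB2HSV)
    m=cv2.inRange(hsv,(15,60,90),(35,255,255));n,l,s,ce=cv2.connectedComponentsWithStats(m)
    return [(np.round(ce[i]+[x,y],2).tolist(),s[i].tolist()) for i in range(1,n) if s[i][4]>4]
E
python3 - <<'E'
from h import *
s=robot.capture("side");t=robot.capture("top")
print(yellow(s,(225,150,90,130)));print(yellow(t,(185,180,140,90)))
a=np.hstack([crop(s,190,295,140,120,2.8),crop(t,360,175,140,120,2.8)])
b=np.hstack([crop(s,225,155,90,120,2.8)]);b2=crop(t,190,180,125,85,4)
H=np.zeros((600,800,3),np.uint8);H[:300,:350]=cv2.resize(a[:,:a.shape[1]//2],(350,300));H[:300,400:750]=cv2.resize(a[:,a.shape[1]//2:],(350,300))
H[300:600,:225]=cv2.resize(b,(225,300));H[300:600,300:741]=cv2.resize(b2,(441,300))
cv2.imwrite("pics/c1.png",H)
E
```

```text
[([277.36, 180.5], [48, 28, 10, 6, 36]), ([272.81, 205.84], [44, 53, 9, 7, 37])]
[([227.1, 208.1], [38, 24, 10, 10, 50]), ([244.27, 217.36], [55, 33, 9, 10, 45])]
```

View pics/c1.png

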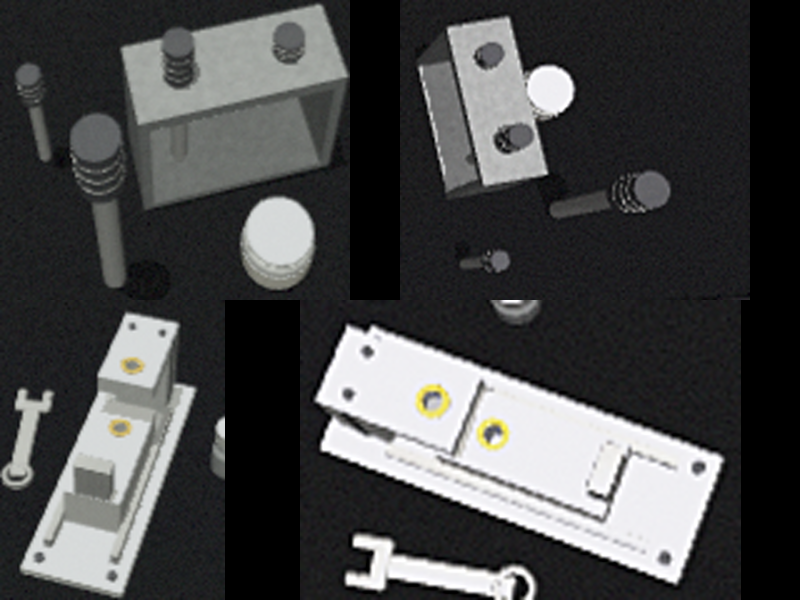

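```bash
python3 - <<'E'
from h import *
s=robot.capture("side");t=robot.capture("top")
np.set_printoptions(precision=4,suppress=True)
for n,a,b,z in [("up",(277.4,180.5),(227.1,208.1),.105),("foot",(272.8,205.8),(244.3,217.4),.055),("head",(261.2,309.2),(408.,229),.189),("short",(306,310),(395.5,196.5),.165)]:
    print(n,*tri(s,a,t,b),plane(s,a,z)[:2],plane(t,b,z)[:2])
# plate top in side and top
for n,c,uv in [("plate",t,(278.,228.)),("plate s",s,(263.,217.))]: print(n,plane(c,uv,.095))
def dark(c,box):
    x,y,w,h=box;g=cv2.cvtColor(np.ascontiguousarray(c["frame"][y:y+h,x:x+w]),cv2.COLOR_RGB2HSV);
    return g
g=plane
print("tin",plane(t,(421,211),.05)[:2],"jar",plane(t,(250,176),.06)[:2], "wrench",plane(t,(251,262),0)[:2],plane(t,(208,254),0)[:2])
print("big",tri(s,(228.5,350),t,(460,250)), "small",tri(s,(201.5,324),t,(399.5,279)))
E
```

```text
up [0.5382 0.1175 0.1043] [np.float64(0.0007993885498191169), np.float64(0.000799388549818941)] [0.5373 0.1164] [0.5388 0.1175]
foot [0.5262 0.08   0.0526] [np.float64(0.0006669994714677242), np.float64(0.0006669994714675992)] [0.5255 0.0776] [0.5265 0.0799]
head [ 0.4937 -0.2909  0.1912] [np.float64(0.00022506553299496648), np.float64(0.00022506553299477246)] [ 0.494  -0.2896] [ 0.4939 -0.2916]
short [ 0.573  -0.2742  0.1569] [np.float64(2.075566611601905e-05), np.float64(2.0755666116220027e-05)] [ 0.5721 -0.2789] [ 0.5711 -0.2719]
plate [ 0.4974 -0.007   0.095 ]
plate s [0.5002 0.0041 0.095 ]
tin [ 0.5637 -0.3681] jar [0.6338 0.0716] wrench [0.4192 0.0607] [0.435 0.174]
big (array([ 0.4469, -0.3824,  0.2366]), [np.float64(0.000896117273412065), np.float64(0.000896117273412051)]) small (array([ 0.3878, -0.2864,  0.1361]), [np.float64(0.00011945290134977926), np.float64(0.00011945290134966862)])
```

```bash
cat >> h.py <<'E'
def togo(target,yaw=None,st=None):
    """shift in tool cm (and wz) from the measured pose to world target; yaw = wanted world angle of tool x, deg"""
    st=st or robot.state();R=np.array(st["tcp_rot"]);d=R.T@(np.array(target)-st["eef_pos"])*100
    w=0
    if yaw is not None:
        cur=np.degrees(np.arctan2(R[1,0],R[0,0]));w=np.radians(-((yaw-cur+180)%360-180))
    print("t",round(st["t"],2),"togo cm",np.round(d,2),"wz",round(w,3))
E
python3 - <<'E'
from h import *
np.set_printoptions(precision=4,suppress=True)
t=robot.capture("top")
up=np.array([.5385,.1173])
a=plane(t,(309.6,225.3),.01)[:2];b=plane(t,(297.7,260.2),.01)[:2];m=(a+b)/2
print(a,b,np.linalg.norm(a-b),m,np.linalg.norm(up-m),np.degrees(np.arctan2(*(up-m)[::-1])))
f=np.array([.5264,.08]);print(np.degrees(np.arctan2(*(f-m)[::-1])))
d=(up-m)/np.linalg.norm(up-m);an=np.degrees(np.arctan2(d[1],d[0]))
print("short by",(up-f)@d*1000)
T=up-.170*d;print(T);togo([*T,.2306],an+270-360)
togo([*T,.07])
E
```

```text
[ 0.5207 -0.088 ] [ 0.4284 -0.0601] 0.09637654427454415 [ 0.4746 -0.074 ] 0.20174658496417655 71.52341847000648
71.4018997545097
short by 39.212002854421435
[ 0.4846 -0.0439]
t 0.35 togo cm [-40.78 -43.55   0.07] wz -0.876
t 0.35 togo cm [-40.78 -43.55  16.13] wz 0
```

```bash
python3 -m inch '0 0 0 -13.6 -14.5 0 1;0 0 0 -13.6 -14.5 0 1;0 0 0 -13.6 -14.5 0 1;0 0 0 -13.6 -14.5 0 1;0 0 0 -13.6 -14.5 0 1'; python3 -m inch '0 0 0 -13.6 -14.5 0 1;0 0 0 -13.6 -14.5 0 1;0 0 0 -13.6 -14.5 0 1;0 0 0 -13.6 -14.5 0 1;0 0 0 -13.6 -14.5 0 1'; python3 -c "
from h import *
togo([.4846,-.0439,.15],-18.5)"
```

```text
t: 0.77
eef_pos: [0.3132, -0.4002, 0.2312]
tcp_rot: [[0.363, -0.932, -0.0], [-0.932, -0.363, 0.001], [-0.001, -0.0, -1.0]]
wrist_force: [0.7, 0.2, 0.3]
opening: 0.0254
t: 1.18
eef_pos: [0.3991, -0.221, 0.2316]
tcp_rot: [[0.364, -0.931, 0.001], [-0.931, -0.364, 0.0], [0.0, -0.001, -1.0]]
wrist_force: [-0.5, -0.6, 0.8]
opening: 0.0004
t 1.18 togo cm [-13.39 -14.4    8.16] wz -0.876
```

```bash
python3 -m inch '0 0 -0.876 -13.4 -14.4 0 1;0 0 -0.876 -13.4 -14.4 0 1;0 0 -0.876 -13.4 -14.4 0 1;0 0 -0.876 -13.4 -14.4 4 1;0 0 -0.876 -13.4 -14.4 8 1'; python3 -c "
from h import *
togo([.4846,-.0439,.07],-18.5)"
```

```text
t: 1.6
eef_pos: [0.4824, -0.0565, 0.1781]
tcp_rot: [[0.844, -0.536, 0.01], [-0.536, -0.844, -0.001], [0.009, -0.005, -1.0]]
wrist_force: [0.8, 0.6, -0.8]
opening: -0.0004
t 1.6 togo cm [-0.58 -1.13 10.81] wz -0.243
```

```bash
python3 -m inch '0 0 -0.243 -0.6 -1.1 0 1;0 0 -0.243 -0.6 -1.1 3 1;0 0 -0.243 -0.6 -1.1 7 1;0 0 -0.243 -0.6 -1.1 10.8 1;0 0 -0.243 -0.6 -1.1 10.8 1'; python3 -c "
from h import *
togo([.4846,-.0439,.07],-18.5)
s=robot.capture('side');t=robot.capture('top')
cv2.imwrite('pics/c2.png',np.hstack([crop(s,200,150,120,140,3.3),crop(t,190,170,135,157,2.95)[:462]]))"
```

```text
t: 2.02
eef_pos: [0.4739, -0.0457, 0.061]
tcp_rot: [[0.946, -0.325, -0.012], [-0.325, -0.946, 0.002], [-0.012, 0.003, -1.0]]
wrist_force: [-1.4, 0.3, 0.1]
opening: -0.0003
t 2.02 togo cm [ 0.94 -0.52 -0.92] wz -0.008
```

View pics/c2.png

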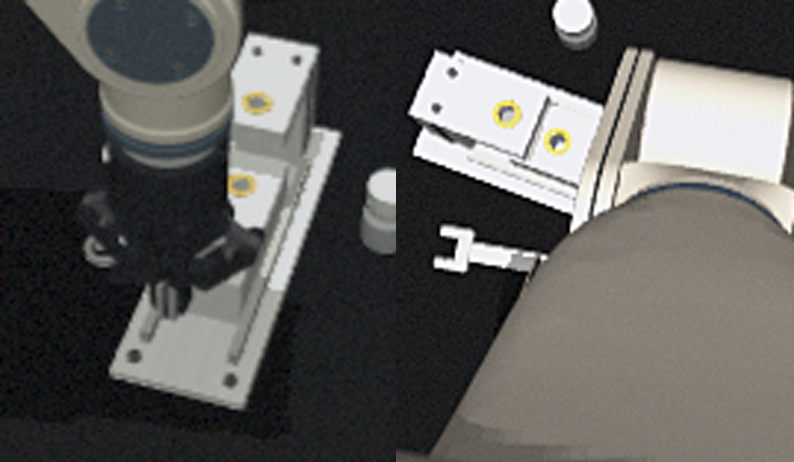

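The picture shows the closed fingers just behind the steel plate (left crop ~ (170,295)); both brass rims remain visible. Centre it, then push.

```bash
python3 -m inch '0 0 0 0.9 -0.5 -0.8 1;0 0 0 0.9 -0.5 -0.8 1;0 0 0 0.9 -0.5 -0.8 1'; python3 -m inch '0 0 0 0 -0.8 0 1;0 0 0 0 -1.6 0 1;0 0 0 0 -2.4 0 1;0 0 0 0 -3.2 0 1;0 0 0 0 -3.2 0 1';python3 -c "
from h import *
togo([.4846,-.0439,.07],-18.5)
t=robot.capture('top');print(yellow(t,(185,180,140,90)));s=robot.capture('side');print(yellow(s,(225,150,90,130)))"
```

```text
t: 2.37
eef_pos: [0.4913, -0.0451, 0.0781]
tcp_rot: [[0.946, -0.325, 0.006], [-0.325, -0.946, -0.001], [0.006, -0.001, -1.0]]
wrist_force: [-0.3, -0.1, -0.5]
opening: 0.0001
t: 2.78
eef_pos: [0.4999, -0.0132, 0.0755]
tcp_rot: [[0.946, -0.324, 0.001], [-0.324, -0.946, 0.0], [0.001, -0.0, -1.0]]
wrist_force: [0.6, -1.1, -0.1]
opening: -0.0002
t 2.78 togo cm [-0.45  3.4   0.54] wz -0.007
[([227.06, 208.06], [38, 24, 10, 10, 49])]
[([280.73, 180.73], [55, 29, 3, 5, 11])]
```

```bash
python3 -m inch '0 0 0 0 -0.6 0 1;0 0 0 0 -1.2 0 1;0 0 0 0 -1.8 0 1;0 0 0 0 -2.4 0 1;0 0 0 0 -2.4 0 1';python3 -m inch '0 0 0 0 -0.1 0 1;0 0 0 0 -0.2 0 1;0 0 0 0 -0.3 0 1;0 0 0 0 -0.3 0 1';python3 -c "
from h import *
s=robot.state();print(s['wrist_force'],s['joint_efforts'])
u=np.array([.5385,.1173]);print((u-s['eef_pos'][:2])@[.317,.948])"
```

```text
t: 3.3
eef_pos: [0.5076, 0.0093, 0.0751]
tcp_rot: [[0.946, -0.324, 0.001], [-0.324, -0.946, 0.0], [0.0, -0.001, -1.0]]
wrist_force: [-0.1, 0.7, 0.5]
opening: -0.0001
t: 3.63
eef_pos: [0.5079, 0.011, 0.0751]
tcp_rot: [[0.946, -0.325, -0.0], [-0.325, -0.946, 0.0], [-0.0, 0.0, -1.0]]
wrist_force: [-1.0, -1.4, -1.1]
opening: -0.0001
[-1.03845443 -1.36636495 -1.13578048] [ 7.59240501e-01 -4.93893027e+01 -1.75938821e+01  2.33229836e-01
 -2.14130846e-01  3.63271020e-02]
0.11044355803469962
```

```bash
for i in 1 ; do python3 -m inch '0 0 0 0 -0.1 0 1;0 0 0 0 -0.2 0 1;0 0 0 0 -0.3 0 1;0 0 0 0 -0.3 0 1'|grep -E "eef|force";python3 -m inch '0 0 0 0 -0.1 0 1;0 0 0 0 -0.2 0 1;0 0 0 0 -0.3 0 1;0 0 0 0 -0.3 0 1'|grep -E "eef|force"; python3 -m inch '0 0 0 0 -0.1 0 1;0 0 0 0 -0.2 0 1;0 0 0 0 -0.2 0 1'|grep -E "eef|force"; done
```

```text
eef_pos: [0.509, 0.0138, 0.0751]
wrist_force: [-1.3, -4.9, -0.6]
eef_pos: [0.509, 0.014, 0.0753]
wrist_force: [-5.0, -24.6, 5.3]
eef_pos: [0.5089, 0.0141, 0.0754]
wrist_force: [-7.0, -35.9, 8.9]
```

```bash
python3 -m inch '0 0 0 0 0.8 0 1;0 0 0 0 2 0 1;0 0 0 0 4 0 1;0 0 0 0 4 -4 1;0 0 0 0 4 -8 1'|grep -E "eef|force"; python3 -m inch '0 0 0 0 4 -4 1;0 0 0 0 8 -8 1;0 0 0 0 12 -12 0;0 0 0 0 16 -12 -0.2;0 0 0 0 20 -12 -0.2'; python3 -c "
from h import *
s=robot.capture('side');t=robot.capture('top');print(yellow(t,(185,180,140,90)),yellow(s,(225,150,90,130)))
togo([.4938,-.2905,.22],-72)
cv2.imwrite('pics/c3.png',np.hstack([crop(s,210,150,110,130,3.6),crop(t,190,170,125,148,3.16)[:468]]))"
```

```text
eef_pos: [0.4952, -0.0198, 0.1538]
wrist_force: [1.3, -0.4, 0.4]
t: 5.38
eef_pos: [0.4442, -0.1787, 0.2718]
tcp_rot: [[0.946, -0.323, 0.006], [-0.323, -0.946, -0.001], [0.006, -0.001, -1.0]]
wrist_force: [1.9, -0.4, 0.6]
opening: 0.0356
[([227.19, 208.16], [38, 24, 10, 9, 57])] [([277.46, 180.57], [48, 28, 10, 6, 37]), ([276.58, 196.38], [48, 44, 9, 5, 24])]
t 5.48 togo cm [8.36 8.56 5.14] wz 0.921
```

View pics/c3.png

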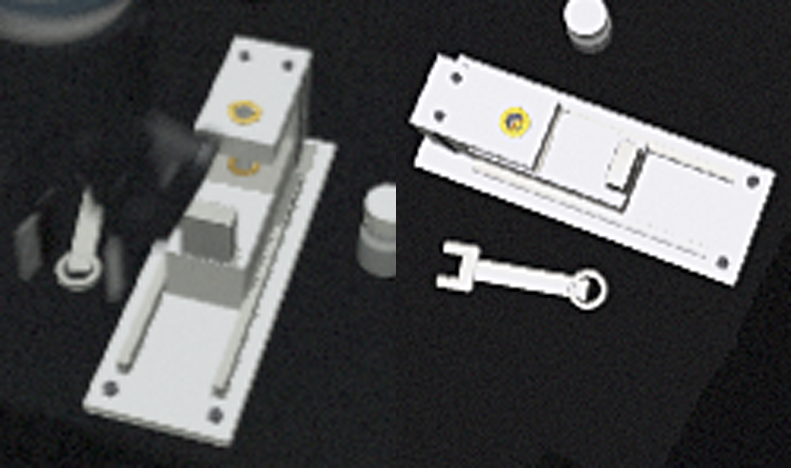

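The carriage is now flush: its end is hidden under the arm, the lower brass ring shows through the upper one (right crop (515,122)). Now the rod.

```bash
python3 -m inch '0 0 0.92 8.4 8.6 0 -0.4;0 0 0.92 8.4 8.6 0 -0.4;0 0 0.92 8.4 8.6 0 -0.4;0 0 0.92 8.4 8.6 0 -0.4;0 0 0.92 8.4 8.6 0 -0.4'>/dev/null; python3 -m inch '0 0 0.29 0 0 0 -0.4;0 0 0.29 0 0 0 -0.4;0 0 0.29 0 0 0 -0.4;0 0 0.29 0 0 0 -0.4'; python3 -c "
from h import *
togo([.4938,-.2905,.15],-72)
s=robot.capture('side');t=robot.capture('top')
cv2.imwrite('pics/c4.png',np.hstack([crop(s,200,250,150,130,2.7),crop(t,350,175,130,117,3)]))"
```

```text
t: 6.23
eef_pos: [0.4949, -0.2854, 0.268]
tcp_rot: [[0.318, -0.948, -0.0], [-0.948, -0.318, 0.001], [-0.001, -0.0, -1.0]]
wrist_force: [0.4, 0.2, 0.1]
opening: 0.0598
t 6.23 togo cm [ 0.46  0.27 11.8 ] wz 0.01
```

View pics/c4.png

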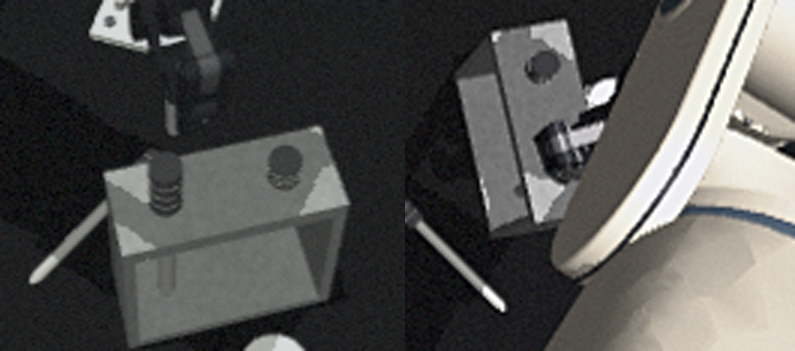

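```bash
python3 -c "
from h import *
s=robot.capture('side');t=robot.capture('top')
print(plane(s,(211,354),.006),plane(s,(239,326),.006),plane(t,(384,277),.006),plane(t,(356,247),.006))
cv2.imwrite('pics/c5.png',np.hstack([crop(s,100,220,240,200,1.65),crop(t,320,170,240,200,1.65)]))"
```

```text
[ 0.39256348 -0.28214404  0.006     ] [ 0.44680927 -0.2223471   0.006     ] [ 0.39557814 -0.28337076  0.006     ] [ 0.46949502 -0.21089976  0.006     ]
```

View pics/c5.png

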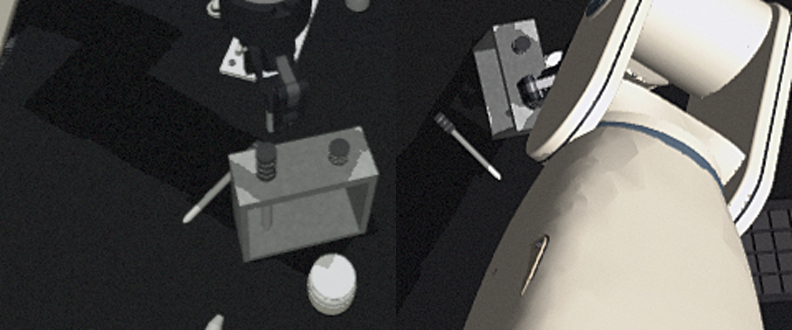

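Both loose look‑alikes (small and big) now lie on the table; they stood unsupported and I recorded no contact (wrist force stayed ≈1 N while passing 9+ cm clear). They are not needed and lie clear of the path; the rack's tall‑head rod is untouched.

```bash
python3 -m inch '0 0 0 0.4 0.3 2 -0.4;0 0 0 0.4 0.3 4 -0.4;0 0 0 0.4 0.3 6 -0.4;0 0 0 0.4 0.3 6 -0.4;0 0 0 0.4 0.3 6 -0.4'; python3 -c "
from h import *
togo([.4938,-.2905,.152],-72)"
```

```text
t: 6.85
eef_pos: [0.4927, -0.2904, 0.2079]
tcp_rot: [[0.32, -0.948, -0.002], [-0.948, -0.32, 0.001], [-0.002, 0.001, -1.0]]
wrist_force: [-0.2, -1.0, -0.5]
opening: 0.0601
t 6.85 togo cm [ 0.05 -0.11  5.59] wz 0.011
```

```bash
python3 -m inch '0 0 0 0 -0.1 2 -0.4;0 0 0 0 -0.1 3.5 -0.4;0 0 0 0 -0.1 5 -0.4;0 0 0 0 -0.1 5.5 -0.4;0 0 0 0 -0.1 5.5 -0.4'|grep -E "eef|force"; python3 -m inch '0 0 0 0 0 0 1;0 0 0 0 0 0 1;0 0 0 0 0 0 1;0 0 0 0 0 0 1;0 0 0 0 0 0 1' 60;python3 -m inch '0 0 0 0 0 0 1;0 0 0 0 0 0 1;0 0 0 0 0 0 1'
```

```text
eef_pos: [0.4941, -0.2904, 0.1536]
wrist_force: [-0.2, 0.7, -0.1]
t: 7.68
eef_pos: [0.4952, -0.2914, 0.1552]
tcp_rot: [[0.319, -0.948, 0.003], [-0.948, -0.319, -0.002], [0.003, -0.002, -1.0]]
wrist_force: [0.2, -1.9, 5.9]
opening: 0.0206
t: 7.93
eef_pos: [0.4952, -0.2915, 0.1552]
tcp_rot: [[0.319, -0.948, 0.003], [-0.948, -0.319, -0.002], [0.003, -0.002, -1.0]]
wrist_force: [-0.3, -0.7, 7.0]
opening: 0.0204
```

```bash
python3 -m inch '0 0 0 0 0 -1 1;0 0 0 0 0 -3 1;0 0 0 0 0 -5 1;0 0 0 0 0 -7 1;0 0 0 0 0 -9 1'; python3 -m inch '0 0 0 0 0 -2 1;0 0 0 0 0 -4 1;0 0 0 0 0 -6 1;0 0 0 0 0 -7.5 1;0 0 0 0 0 -7.5 1'; python3 -c "
from h import *
togo([.5385,.1173,.32])
s=robot.capture('side');t=robot.capture('top')
cv2.imwrite('pics/c6.png',np.hstack([crop(s,190,210,160,180,2.5),crop(t,320,150,160,180,2.5)]))"
```

```text
t: 8.35
eef_pos: [0.4941, -0.2906, 0.2445]
tcp_rot: [[0.319, -0.948, 0.0], [-0.948, -0.319, -0.0], [0.0, -0.0, -1.0]]
wrist_force: [1.6, -2.5, -4.0]
opening: 0.0207
t: 8.77
eef_pos: [0.4952, -0.2911, 0.322]
tcp_rot: [[0.319, -0.948, 0.004], [-0.948, -0.319, -0.002], [0.004, -0.003, -1.0]]
wrist_force: [0.3, 0.4, -1.4]
opening: 0.0203
t 8.77 togo cm [-37.32 -17.14   0.12] wz 0
```

View pics/c6.png

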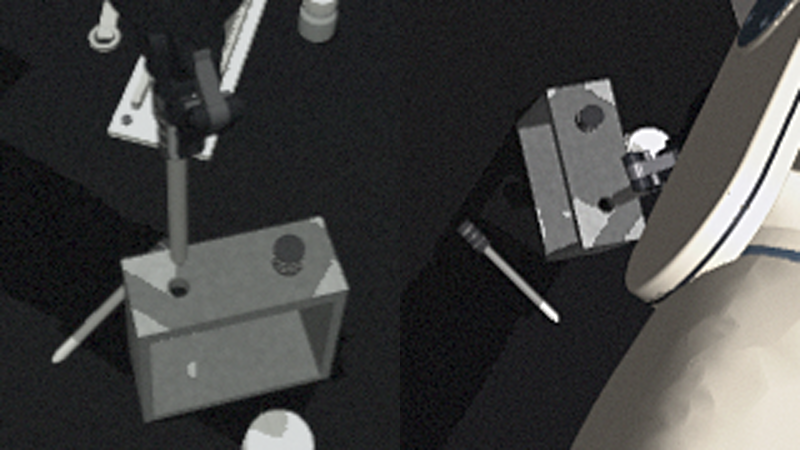

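Rod is out of the rack (tip at left crop (178,258), hole empty below it), hanging upright. Carry it over the stand.

```bash
python3 -m inch '0 0 0 -1.8 -0.8 0 1;0 0 0 -5.2 -2.4 0 1;0 0 0 -8.7 -4 0 1;0 0 0 -12.2 -5.6 0 1;0 0 0 -15.5 -7.1 0 1'|grep eef; python3 -m inch '0 0 0 -3.5 -1.6 0 1;0 0 0 -7 -3.2 0 1;0 0 0 -10.5 -4.8 0 1;0 0 0 -14 -6.4 0 1;0 0 0 -16.5 -7.6 0 1'|grep eef;python3 -m inch '0 0 0 -2.5 -1.1 0 1;0 0 0 -4 -1.8 0 1;0 0 0 -4.7 -2.2 0 1;0 0 0 -5.3 -2.4 0 1;0 0 0 -5.3 -2.4 0 1'|grep eef;python3 -m inch '0 0 0 0 0 0 1;0 0 0 0 0 0 1';  python3 -c "
from h import *
togo([.5385,.1173,.28])
s=robot.capture('side');t=robot.capture('top');print(yellow(t,(185,180,140,90)),yellow(s,(225,150,90,130)))
cv2.imwrite('pics/c7.png',np.hstack([crop(s,215,90,120,140,3.3),crop(t,160,130,120,140,3.3)]))"
```

```text
eef_pos: [0.5106, -0.119, 0.3166]
eef_pos: [0.5301, 0.0625, 0.3167]
eef_pos: [0.5366, 0.1179, 0.3175]
t: 10.28
eef_pos: [0.537, 0.1165, 0.3183]
tcp_rot: [[0.318, -0.948, -0.001], [-0.948, -0.318, -0.0], [0.0, 0.001, -1.0]]
wrist_force: [-0.2, -0.2, -1.9]
opening: 0.0204
t 10.28 togo cm [-0.03 -0.17  3.83] wz 0
[([230.53, 207.73], [44, 25, 4, 7, 15])] [([277.53, 180.55], [48, 28, 10, 6, 38]), ([276.58, 196.38], [48, 44, 9, 5, 24])]
```

View pics/c7.png

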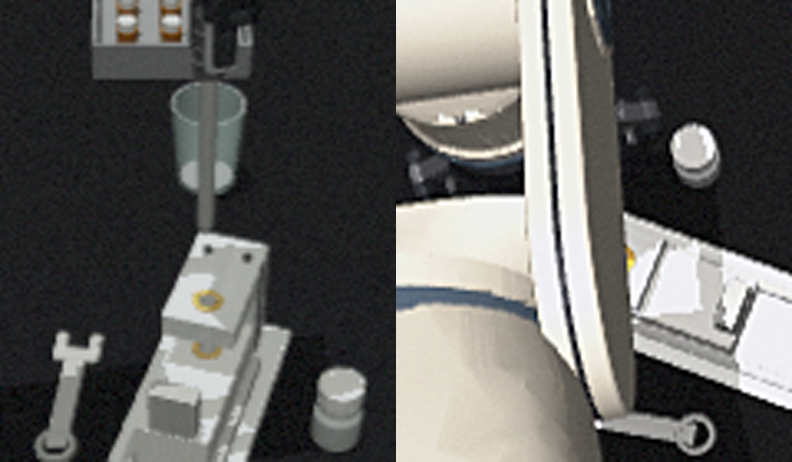

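Rod hangs clear above the arm (tip at left crop (206,230)); the top view is blocked by the forearm, so the side view must guide. Lower until the tip is about 1 cm above the rim.

```bash
python3 -m inch '0 0 0 0 -0.1 1.5 1;0 0 0 0 -0.1 3.5 1;0 0 0 0 -0.1 5 1;0 0 0 0 -0.1 5.7 1;0 0 0 0 -0.1 5.7 1'|grep eef; python3 -m inch '0 0 0 0 0 0 1;0 0 0 0 0 0 1';  python3 -c "
from h import *
np.set_printoptions(precision=4,suppress=True)
st=robot.state();e=np.array(st['eef_pos'])
s=robot.capture('side');print(yellow(s,(225,150,90,130)))
tz=e[2]-.1452;up=plane(s,(277.4,180.5),.105);print(up, 'expected tip px',proj(s,[up[0],up[1],tz]),'tcp-predicted',proj(s,[e[0],e[1],tz]))
g=cv2.cvtColor(np.ascontiguousarray(s['frame']),cv2.COLOR_RGB2GRAY)
print(g[150:190:2,266:292])
cv2.imwrite('pics/c8.png',crop(s,240,110,80,100,6))"
```

```text
eef_pos: [0.5371, 0.1171, 0.26]
t: 10.97
eef_pos: [0.5388, 0.1178, 0.2627]
tcp_rot: [[0.319, -0.948, 0.002], [-0.948, -0.319, 0.0], [0.0, -0.002, -1.0]]
wrist_force: [0.6, 1.2, -3.0]
opening: 0.0203
[([277.5, 180.53], [48, 28, 10, 6, 36]), ([276.74, 196.39], [48, 44, 9, 5, 23])]
[0.5373 0.1164 0.105 ] expected tip px [277.5035 176.7907] tcp-predicted [278.0936 176.4125]
[[ 22  24  32  24  30  29  33  27  25  53  89 102 103  96  74  38   8   5
   21  33  30  24  28  30  28  29]
 [ 34  32  27  29  33  34  28  29  26  47  92 104 100 100  71  32  29  28
   32  31  32  30  31  32  21  26]
 [ 28  26  29  27  32  26  26  27  37  52  93 103 104  97  73  36  26  26
   32  32  30  35  32  33  26  20]
 [ 32  27  31  31  30  29  27  26  31  64  93 103 103  96  70  39  34  32
   30  31  34  26  29  26  29  34]
 [ 28  31  27  32  36  33  25  31  23  66  92 105 101 101  60  36  28  31
   31  31  35  26  30  22  29  31]
 [ 31  34  31  34  33  32  25  26  37  76  94 104 103  95  77  51  42  36
   33  34  31  37  34  25  35  27]
 [ 29  32  28  34  24  26  33  34 173 150 109 104 103  96 175 212 216 214
[... 753 characters left out ...]
70 171 171
  174 173 171 169 171 171 170 136]
 [ 44 172 210 218 219 217 217 214 206 201 160 127 130 141 154 165 173 174
  171 172 170 171 173 169 156 116]
 [171 211 216 217 218 218 218 202 180 148 129 128 132 134 143 137 150 169
  172 170 168 170 169 155 113 100]
 [210 218 217 216 217 218 219 210 191 172 141 130 134 130 133 132 158 169
  172 169 172 169 168 124  98 121]
 [217 217 217 218 216 217 217 217 218 203 180 155 154 153 169 173 172 171
  169 170 170 169 134 100 120 127]
 [152 158 187 197 207 213 213 214 218 217 216 217 191 174 173 171 170 170
  168 170 170 145 109 116 133 122]
 [138 132 133 129 133 134 133 133 129 151 156 186 196 207 184 171 174 172
  172 168 152 112 119 154 153 131]]
```

View pics/c8.png

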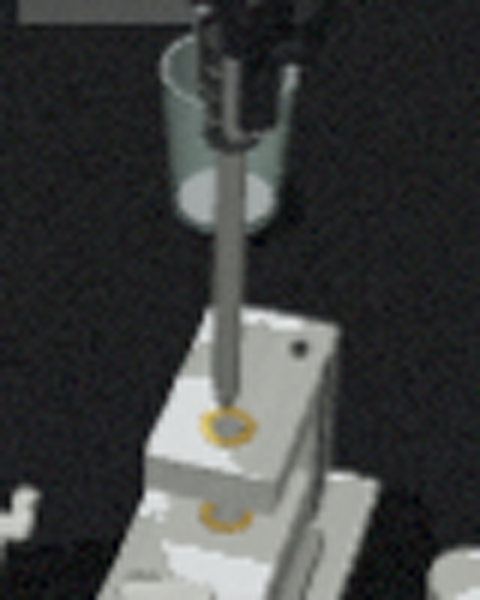

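Tip (crop (227,400), i.e. px (277.5,177)) is centred on the rim (277.5,180.5); expected (277.5,176.8). Descend gently, watching the force.

```bash
python3 -m inch '0 0 0 0 0 0.5 1;0 0 0 0 0 1 1;0 0 0 0 0 1.4 1;0 0 0 0 0 1.4 1'|grep -E "eef|force"; python3 -m inch '0 0 0 0 0 0.2 1;0 0 0 0 0 0.4 1;0 0 0 0 0 0.6 1;0 0 0 0 0 0.6 1;0 0 0 0 0 0.6 1';python3 -c "
from h import *
s=robot.state();print(s['moment'],s['wrist_force'])"
```

```text
eef_pos: [0.5374, 0.1177, 0.2465]
wrist_force: [0.2, 0.3, -3.8]
t: 11.77
eef_pos: [0.5383, 0.1178, 0.2416]
tcp_rot: [[0.319, -0.948, 0.0], [-0.948, -0.319, -0.0], [0.0, -0.0, -1.0]]
wrist_force: [1.2, -0.4, -2.7]
opening: 0.0209
[-0.09735798 -0.23172572 -0.01838223] [ 1.19934801 -0.37322434 -2.68971072]
```

```bash
python3 -m inch '0 0 0 0 0 0.3 1;0 0 0 0 0 0.6 1;0 0 0 0 0 0.8 1;0 0 0 0 0 0.8 1;0 0 0 0 0 0.8 1'|grep -E "eef|force";python3 -c "
from h import *
s=robot.state();print(s['moment'],s['wrist_force'])"; python3 -m inch '0 0 0 0 0 0.3 1;0 0 0 0 0 0.6 1;0 0 0 0 0 0.8 1;0 0 0 0 0 0.8 1;0 0 0 0 0 0.8 1'|grep -E "eef|force";python3 -c "
from h import *
s=robot.state();print(s['moment'],s['wrist_force'],s['opening'])"
```

```text
eef_pos: [0.5381, 0.1177, 0.2333]
wrist_force: [1.7, -1.6, -4.2]
[-0.26185338 -0.59212485 -0.00554951] [ 1.73460674 -1.55980786 -4.24000671]
eef_pos: [0.538, 0.1177, 0.2252]
wrist_force: [2.4, -1.2, -5.2]
[-0.38337047 -0.67323512 -0.01390781] [ 2.4423118  -1.18083241 -5.17340552] 0.020661181263653072
```

```bash
python3 -m inch '0 0 0 0.07 -0.06 0 1;0 0 0 0.07 -0.06 0 1;0 0 0 0.07 -0.06 0 1;0 0 0 0.07 -0.06 0 1'|grep -E "eef|force";python3 -c "
from h import *
s=robot.state();print(s['moment'],s['wrist_force'])
s=robot.capture('side');cv2.imwrite('pics/c9.png',crop(s,240,110,80,100,6))"; python3 -m inch '0 0 0 0 0 0.3 1;0 0 0 0 0 0.6 1;0 0 0 0 0 0.8 1;0 0 0 0 0 0.8 1;0 0 0 0 0 0.8 1'|grep -E "eef|force";python3 -c "
from h import *
s=robot.state();print(s['moment'],s['wrist_force'],s['opening'])"
```

```text
eef_pos: [0.5386, 0.1175, 0.2255]
wrist_force: [0.0, -0.6, -3.5]
[-0.04153484 -0.24520703  0.02801548] [ 0.02394515 -0.60202573 -3.50457088]
eef_pos: [0.5388, 0.1173, 0.2173]
wrist_force: [1.0, -0.3, -3.2]
[-0.05678319 -0.20674002 -0.01948587] [ 1.00888857 -0.2856536  -3.2292558 ] 0.020532955488478617
```

View pics/c9.png

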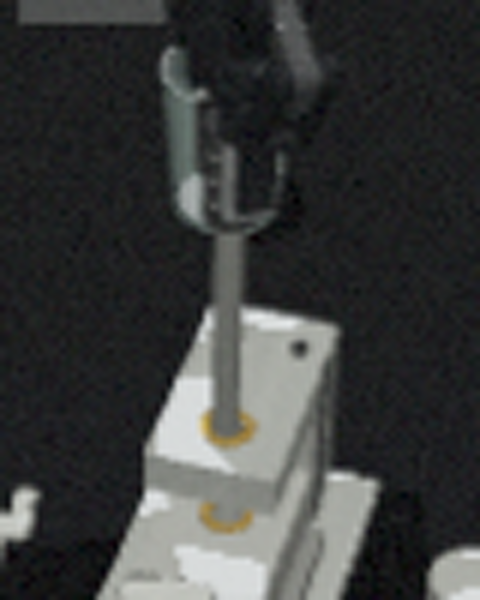

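The rod stands in the centre of the upper rim (crop (228,428)) and forces fell to ~0. Continue towards the carriage's bushing.

```bash
python3 -m inch '0 0 0 0 0 0.4 1;0 0 0 0 0 0.8 1;0 0 0 0 0 1.2 1;0 0 0 0 0 1.2 1;0 0 0 0 0 1.2 1'|grep -E "eef|force"; python3 -m inch '0 0 0 0 0 0.3 1;0 0 0 0 0 0.6 1;0 0 0 0 0 0.9 1;0 0 0 0 0 0.9 1;0 0 0 0 0 0.9 1'|grep -E "eef|force";python3 -c "
from h import *
s=robot.state();print(s['moment'],s['wrist_force'],s['opening'])"
```

```text
eef_pos: [0.5388, 0.1173, 0.2052]
wrist_force: [0.9, -0.7, -3.6]
eef_pos: [0.5388, 0.1173, 0.1963]
wrist_force: [1.1, -0.2, -2.6]
[-0.07293906 -0.31329269 -0.00722108] [ 1.10785175 -0.22251471 -2.63434984] 0.020480270073333716
```

```bash
python3 -m inch '0 0 0 0.01 -0.02 0.3 1;0 0 0 0.01 -0.02 0.6 1;0 0 0 0.01 -0.02 0.9 1;0 0 0 0.01 -0.02 0.9 1;0 0 0 0.01 -0.02 0.9 1'|grep -E "eef|force"; python3 -m inch '0 0 0 0 0 0.3 1;0 0 0 0 0 0.6 1;0 0 0 0 0 0.9 1;0 0 0 0 0 0.95 1;0 0 0 0 0 0.95 1';python3 -c "
from h import *
s=robot.state();print(s['moment'],s['wrist_force'],s['opening'])
s=robot.capture('side');t=robot.capture('top');cv2.imwrite('pics/c10.png',np.hstack([crop(s,235,120,80,90,5),crop(t,180,150,80,90,5)]))"
```

```text
eef_pos: [0.5391, 0.1173, 0.1873]
wrist_force: [1.0, -0.2, -3.3]
t: 15.07
eef_pos: [0.5391, 0.1173, 0.1778]
tcp_rot: [[0.319, -0.948, -0.0], [-0.948, -0.319, -0.0], [-0.0, 0.0, -1.0]]
wrist_force: [1.0, 0.2, -3.4]
opening: 0.0209
[-0.05492048 -0.33153744  0.06495346] [ 1.03533821  0.21312068 -3.42912079] 0.020938442515013915
```

View pics/c10.png

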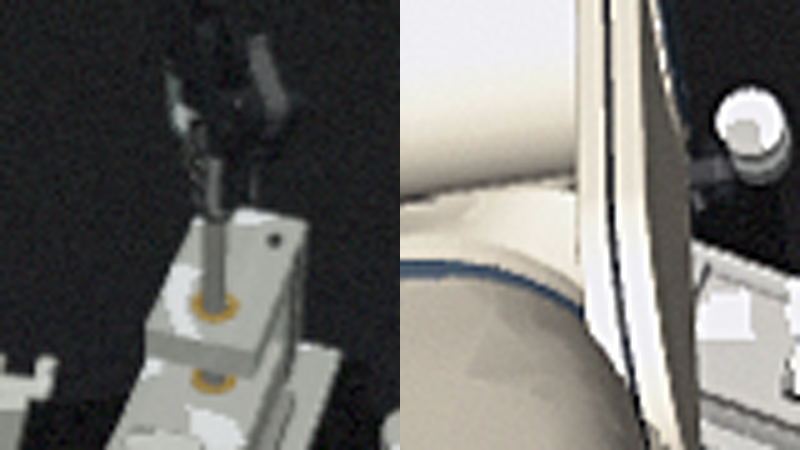

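```bash
python3 -c "
from h import *
s=robot.capture('side');print(proj(s,[.5385,.117,.1676]),yellow(s,(225,150,90,130)))
print(cv2.cvtColor(np.ascontiguousarray(s['frame']),cv2.COLOR_RGB2GRAY)[144:162,277:281].tolist())
st=robot.state();print(st['t'],st['eef_pos'],st['wrist_force'],st['opening'])"
```

```text
[278.4169608  161.05294326] [([277.61, 181.39], [48, 29, 10, 6, 31]), ([276.96, 196.33], [48, 44, 9, 5, 24])]
[[30, 34, 36, 38], [17, 20, 37, 40], [19, 31, 22, 31], [25, 34, 30, 14], [24, 25, 23, 24], [31, 28, 21, 21], [34, 36, 33, 25], [72, 60, 45, 25], [94, 94, 50, 27], [95, 88, 51, 17], [99, 78, 41, 28], [98, 77, 40, 31], [98, 80, 40, 33], [100, 77, 42, 30], [102, 79, 42, 29], [100, 78, 42, 22], [100, 78, 41, 23], [98, 83, 42, 41]]
15.2167 [0.53904895 0.11733688 0.17799014] [ 1.07544976 -0.62006636 -3.51955694] 0.020638739916509635
```

```bash
python3 -c "
from cell import robot
print(robot.finish_job())"
```

```text
the job is handed in; nothing more can be done
None
```

The job is done and handed in at about 15.2 s of the 64 s. The gripper is still holding the long rod upright through both bushings. Not everything else stayed as it stood: both loose look-alike rods fell over.

- **Carriage:** I pushed it about 39 mm along the track until it stopped against the column. The push peaked at about 36 N with no further travel. Afterwards its brass ring showed directly under the arm's.
- **Rod:** I took the tall-headed rod from the rack hole nearer the robot, leaving the short one in place. I threaded it down with side forces no more than about 3 N, after one correction of about 1 mm.
- **Final pose:** The tip's height worked out at about 33 mm above the table, which is 22 mm down the 45 mm bore and clear of the base plate. The rod is vertical and the opening is 20.6 mm on a head given as 22 mm. The last picture shows the rod in both bushings, but the nose is inside the bore, so its depth comes from the tool position, assuming the head did not slip.

**Fallen look-alikes:** The small and big loose rods beside the rack stood on end in the first pictures and were lying down when I next saw that area. I recorded no contact: the wrist force stayed at about 1 N, and by my estimate the path passed 9 cm or more clear of them. They may have toppled on their own, but I did not see it happen. I left them alone.

**Weak checks:** The forearm blocked the top view during insertion, so only the side camera and the forces guided it. The rod's shoulder could not be pinned down cleanly in the last picture; it fitted the expected height only roughly.

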